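# Dispense one paint cake and nudge it into its pan

## Task

Press the dispenser's plunger all the way down once, so that a single paint cake comes out onto the ledge, and let it come back up. Then nudge that cake sideways along the ledge with a fingertip until it lies flat in the empty pan beside it. Do not lift the cake, and leave the other cakes, the brush pot, the jar and the palette knife alone.

Things in the scene. Friction and masses are not known exactly. Their poses are not given: they have to be found in the camera images.
- dispenser: Paint-cake dispenser, fixed. Origin on the table under its magazine; x points from the outlet back to the plunger, y along the ledge. Plywood base 22 mm high, y -45 to 45, x -86 to 103 mm. Magazine: upright square aluminium tube, 50 mm wide, centred on the origin, top 76 mm up, three round paint cakes stacked inside. Behind it a grey housing (x 26 to 92, 58 mm high) carries the plunger.
- ledge (a point): Where the cake comes out: centre of the bare ledge in front of the magazine, 22 mm above the table, 52 mm from the dispenser's origin towards -x. The ledge is 53 mm deep (dispenser x -25 to -78), 90 mm long, open at both ends; a rail 8 mm high and 8 mm thick runs along its front.
- outlet (a point): Middle of the outlet at the foot of the magazine's front, 30 mm above the table. Pressing the plunger drives a slide forward, 2 mm per 1 mm, that pushes the lowest cake out until its centre is about 52 mm in front of the dispenser's origin. As the plunger rises the slide withdraws and the next cake drops. Each full press puts out one more cake.
- plunger (a joint): Plunger travel in m: 0 = up, 0.028 = fully down. It is sprung: about 3 N to start, about 8 N at the bottom, and it rises by itself when released.
- plunger_top (a point): Centre of the top of the plunger's flat round black cap, 40 mm across and 12 mm thick; 112 mm above the table when up, 84 mm when fully down; 59 mm behind the dispenser's origin (+x of the dispenser). It goes straight down.
- cake_first_center (a point): Centre of the lowest paint cake, the one that comes out: a hard round disc of brick-red paint, 38 mm across, 16 mm thick, about 27 g, lying flat. On the ledge its centre is 30 mm above the table; lying in the empty pan, 22 mm.
- cake_second_center (a point): Centre of the second cake in the stack, same disc; it drops to the bottom of the magazine (centre 30 mm above the table) after the first has come out, and stays there.
- cake_third_center (a point): Centre of the third, topmost cake, same disc; it drops one place too (centre then 46 mm above the table) and stays in the magazine.
- empty_pan_floor (a point): Centre of the floor of the empty pan: shallow steel pan, fixed at one end of the ledge (left or right, it varies), axes parallel to the dispenser's; outside 68 (x) x 66 mm (y), inside 60 x 58 mm, walls 4 mm thick. Floor 14 mm and rim 20 mm above the table, so the rim is 2 mm below the ledge. Its centre is 79 mm sideways and 52.5 mm in front of the dispenser's origin.
- used_pan_floor (a point): Centre of the floor of the other pan, the same pan at the other end of the ledge, already holding a worn thin cake (38 mm across, 6 mm thick, stuck fast, its top 20 mm above the table).
- pot_c (a point): Bystander: white pot of paint brushes, 80 mm across, 215 mm tall with the brushes; point on its axis 48 mm above its foot. Stands behind and to one side of the dispenser.
- jar_c (a point): Bystander: closed jar, 60 mm across, 75 mm tall; point on its axis half-way up. Stands behind and to the other side of the dispenser.
- palette_knife_grip (a point): Bystander: palette knife 200 mm long lying flat on the table on the robot's side of the dispenser; point on its handle.
Things that resemble listed ones, but are neither listed nor needed, are in the scene too. What is shaped like the part that bears empty_pan_floor but blue or red is not meant.

How it is judged:
On the way, in this order (a step that is already met when the one before it is completed fails the run):
1. the plunger is pressed down and the lowest cake stands clear of the magazine on the ledge (value of joint plunger above 0.022 m and x of cake_first_center in the frame of dispenser between -0.066 and -0.042 m and y of cake_first_center in the frame of dispenser between -0.03 and 0.03 m and height (world z) of cake_first_center above 0.025 m), for 0.05 s.
2. the plunger is back up, the cake is still on the ledge and the next has dropped into place (value of joint plunger below 0.003 m and x of cake_first_center in the frame of dispenser between -0.066 and -0.042 m and y of cake_first_center in the frame of dispenser between -0.03 and 0.03 m and height (world z) of cake_first_center above 0.025 m and horizontal distance between each of cake_second_center, cake_third_center and dispenser below 0.006 m and height (world z) of cake_second_center below 0.033 m and height (world z) of cake_third_center below 0.049 m), for 0.1 s.
3. the cake lies flat in the empty pan (x of cake_first_center in the frame of empty_pan_floor between -0.013 and 0.013 m and y of cake_first_center in the frame of empty_pan_floor between -0.013 and 0.013 m and z of cake_first_center in the frame of empty_pan_floor below 0.0105 m and angle between cake_first_center's own z axis and vertical below 0.12 rad), for 0.2 s.
At the end, for the whole second after the job is handed in: The first cake lies flat (within 0.12 rad) and at rest on the floor of the empty pan, its centre within 13 mm of the pan's centre along each axis; the plunger is up (within 3 mm); the second and third cakes stand in the magazine, each dropped by one place, within 6 mm of its axis (all of step 3 and value of joint plunger below 0.003 m and linear speed of cake_first below 0.01 m/s and horizontal distance between each of cake_second_center, cake_third_center and dispenser below 0.006 m and height (world z) of cake_second_center below 0.033 m and height (world z) of cake_third_center below 0.049 m); the robot touches nothing.
It fails at once if the cake is lifted (its centre more than 12 mm higher than it lies on the ledge) (height (world z) of cake_first_center above 0.042 m).
It fails at once if a second cake is pushed out (more than 10 mm off the magazine's axis) (horizontal distance between any of cake_second_center, cake_third_center and dispenser above 0.01 m).
It fails at once if the brush pot, the jar or the palette knife is moved more than 20 mm (distance of any of pot_c, jar_c, palette_knife_grip from where it was at the start of the episode above 0.02 m).
It also fails if it takes over 45 s, if anything falls off the work surface, if the arm or the gripper's body presses on something with over 40 N, if the wrist force passes 120 N, or if a joint passes its speed limit or range.

## Robot

A 6-joint arm with a two-finger parallel gripper is mounted at the origin on the work surface. World frame = base frame: x ahead of the robot, y to its left, z up, the work surface at z = 0. Lengths are in m, angles in rad, forces in N, time in s.
With the tool pointing down it reaches from about 0.15 to 0.775 m from the base axis. Payload 6.1 kg.
Tool frame: the origin (TCP) lies midway between the tips of the shut fingers; the grasp point (between the pads) lies 19 mm behind it; z points along the fingers, y is the line along which they close (so a half turn about z gives the same grasp; the last joint's range is limited). The gripper opens to 85 mm and grips with 20 to 120 N. Pads are 22 mm wide; open, the fingers measure 114 mm over their backs; the gripper's body (76 mm by 85 mm) begins 54 mm behind the grasp point. The pads swing forward as they close: fully open they stand 13 mm farther back than shut.
Start: joints at [1.12, 0.126, -0.04, 1.405, 0, 1.571], TCP at [0.229, 0.473, 0.231] pointing down, gripper open.
Joint ranges: [-2.72, 2.72], [-0.95, 1.95], [-1.27, 1.35], [-1.78, 2.02], [-1.46, 1.47], [-3.14, 3.14]. Speed limits (rad/s): [2.39, 2.39, 3.01, 3.14, 3.14, 3.14].

## Interface

Orientations are given as a rotation vector (axis times angle).
In Python, from workcell import sense, capture, calibration, job_done gives the robot as it stands.
- The arm moves only by the shell command python3 -m crank 'ROWS' [FORCE]. ROWS is JSON, a list of rows, each an object of numbers: "claw": the closure, from -1 (fully open) to 1 (shut); "dx", "dy", "dz": the shift along the tool's x, y, z in m; "ax", "ay", "az": the turn, a rotation vector about the tool's x, y, z in rad. A call has 1 to 12 rows; each row is the pose to reach, as a shift and turn from the pose commanded when the call began, along the tool's axes at that moment; what a row does not reach only later rows make up. A row lasts 1/8 s, in which the tool goes at most 62.5 mm and 10.7 degrees, less where a joint would pass 70% of its speed; a pose out of reach is approached as far as the arm can. A call with a gripper value outside its range is refused whole. The fingers move at their own pace and stop on an object; FORCE is the grip in N (left out, the last holds). Time passes only in rows, so rows that repeat a pose let the fingers close. It gives the time, the measured TCP pose, the force, the opening and the grip force at its end, in the units of the state.
- sense(): the state, without advancing time (a new reading comes with each control period).
- capture(name): name is "scene" or "top" or "wrist"; returns the picture (400x640x3 uint8, red, green, blue); there is no depth.
- calibration(name): a dict with "intrinsics" (3x3 intrinsics, pixels), "k1" (the pictures are not rectified: a ray, as slopes to the right and down, at radius r is drawn at 1 + k1 r^2 times it, then the intrinsics apply), "rvec" (rotation vector, rad) and "tvec" (3), from world to camera coordinates, as OpenCV has them. Camera axes: x right, y down, z forward; pixel columns grow to the right and rows downward; lengths in m; the calibration is good to about 2 mm. A picture is of the moment at which its call begins: read the wrist's pose just before it. calibration takes no time and is no camera call; for the wrist camera it gives the pose at the moment of the call.
- job_done(): hands the job in; it is judged then, once.
The state is a dict: "time_s": time; "joints": joint angles; "joint_velocities": joint speeds; "joint_efforts": joint torques, N m; "position": TCP position; "ee_rot": TCP orientation; "wrist_force": force on the tool from outside, world axes, zero at the start; "torque": the same for the moment, N m; "opening": finger opening in m; "grip_force": force on a finger pad.
Only numpy, scipy, OpenCV 4.12 (cv2) and the standard library are available. Lean on these libraries where they do the work, as an engineer would, in place of code of your own. Each camera call takes 0.05 s, during which the arm holds its last target. There are 200 camera calls.

## Working session

There is one attempt and no reset: what is moved stays moved. The work goes in short steps, Python scripts to look and compute and a shell command to move; the robot and the scene stay as the last step left them, time stands still between calls to the robot, and variables do not carry over. Pictures are saved under pics/ and viewed, at most 13 in all, crops included, and the job is handed in when it is done.

```bash
mkdir -p pics; cat > h.py <<'E'
import numpy as np, cv2
from workcell import sense, capture, calibration
def ray(cal,uv):
    K=np.array(cal["intrinsics"],float);R=cv2.Rodrigues(np.array(cal["rvec"],float))[0];t=np.array(cal["tvec"],float).ravel()
    p=np.linalg.inv(K)@np.array([uv[0],uv[1],1.]);d=p[:2];u=d.copy()
    for _ in range(20): u=d/(1+cal["k1"]*(u@u))
    return -R.T@t, R.T@np.array([u[0],u[1],1.])
def plane(cal,uv,z):
    c,d=ray(cal,uv);return c+d*(z-c[2])/d[2]
def proj(cal,P):
    K=np.array(cal["intrinsics"],float);R=cv2.Rodrigues(np.array(cal["rvec"],float))[0];t=np.array(cal["tvec"],float).ravel()
    q=R@np.array(P)+t;u=q[:2]/q[2];u=u*(1+cal["k1"]*(u@u));return (K@np.array([u[0],u[1],1]))[:2]
def shot(n,f):
    im=capture(n);cv2.imwrite('pics/'+f,im[:,:,::-1]);return im
E
python3 - <<'E'
from h import *
for n in("scene","top"):
    shot(n,n+"1.png");c=calibration(n);print(n,ray(c,(320,200)))
s=sense();print(s)
E
```

```text
scene (array([ 1.0488719 , -0.51135744,  0.66290518]), array([-0.55618974,  0.60457164, -0.57027802]))
top (array([0.27519264, 0.07937455, 1.17991653]), array([ 0.22365363,  0.03004836, -0.97451175]))
{'time_s': 0.1, 'joints': array([ 1.12000413e+00,  1.26333385e-01, -4.05419702e-02,  1.40540479e+00,
       -8.11485204e-06,  1.57077097e+00]), 'joint_velocities': array([-0.00108694, -0.00079204,  0.00277078, -0.00041271,  0.00058407,
       -0.00146699]), 'joint_efforts': array([ 6.02202363e-04, -4.36906707e+01,  3.53605056e+01,  1.37788893e-02,
        4.35186905e-05, -1.17561129e-05]), 'position': array([0.22856562, 0.47220581, 0.23058315]), 'ee_rot': array([-7.02010902e-01, -3.06182069e+00,  2.27443332e-03]), 'wrist_force': array([-0.88348125, -0.25754836, -0.19234268]), 'torque': array([-0.0292731 , -0.03115854, -0.01212292]), 'grip_force': 0.0, 'opening': 0.08496566363841798}
```

View pics/top1.png

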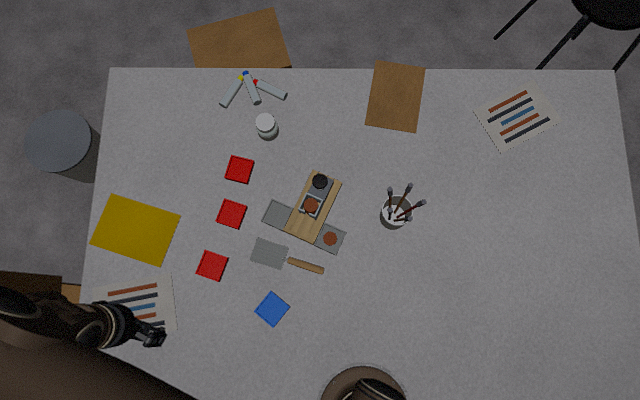

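View pics/scene1.png

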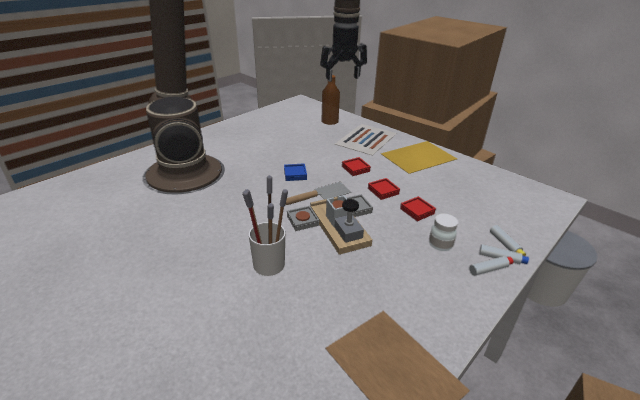

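Top view: plunger cap at about (320,181), magazine (311,205), empty pan (277,213) on the left (dispenser +y), used pan (331,238), knife below at (250–325, 240–270). The pot is to the right and the jar upper left; the scene view agrees. Next I'll take a first estimate.

```bash
python3 - <<'E'
from h import *
im=cv2.imread('pics/top1.png')
cv2.imwrite('pics/topz.png',cv2.resize(im[160:285,235:360],(600,600),interpolation=cv2.INTER_CUBIC))
c=calibration("top")
a=plane(c,(320,181),.112);b=plane(c,(311.5,204),.076);e=plane(c,(277,213),.017);u=plane(c,(331,238),.02)
print(a,b,e,u)
d=a-b;print(np.hypot(*d[:2]),np.degrees(np.arctan2(d[1],d[0]))); d=e-u;print(np.hypot(*d[:2]),np.degrees(np.arctan2(-d[0],d[1])))
E
```

```text
[0.56971759 0.11294484 0.112     ] [0.51776396 0.13529986 0.076     ] [0.50504926 0.23163751 0.017     ] [0.43729896 0.08435418 0.02      ]
0.05655905895299197 -23.281622394678074
0.16211873017001074 -24.702420337741813
```

View pics/topz.png

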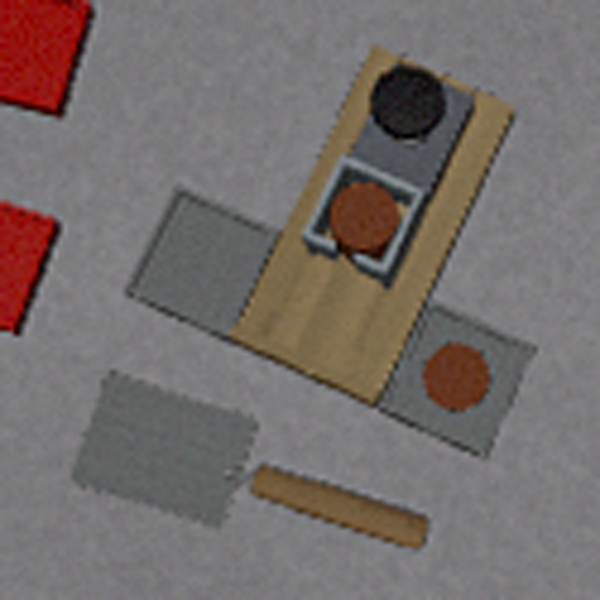

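The crop confirms the layout: cap at crop (408,102), magazine (365,217), used cake (456,377). I'll fit the pose and work out the moves.

```bash
cat > fit.py <<'E'
from h import *
from scipy.optimize import least_squares
# measured crop pixels -> dispenser points
pts=[((408,102),(.059,0),.112),((375,45),(.103,.045),.022),((515,110),(.103,-.045),.022),((380,405),(-.086,-.045),.022),((233,333),(-.086,.045),.022),((456,377),(-.0525,-.079),.02),((180,187),(-.0185,.112),.02),((128,295),(-.0865,.112),.02),((537,347),(-.0185,-.112),.02),((488,458),(-.0865,-.112),.02)]
c=calibration("top")
W=[plane(c,(235+(p[0]+.5)/4.8-.5,160+(p[1]+.5)/4.8-.5),z)[:2] for p,_,z in pts]
def T(v,q): s,k=np.sin(v[2]),np.cos(v[2]);return np.array([v[0]+k*q[0]-s*q[1],v[1]+s*q[0]+k*q[1]])
f=lambda v:np.concatenate([T(v,q)-w for (_,q,_),w in zip(pts,W)])
r=least_squares(f,[.51,.135,-.43],loss='soft_l1',f_scale=.002)
V=r.x
if __name__=="__main__":
    print(V,np.degrees(V[2]));print((f(V).reshape(-1,2)*1e3).round(1).tolist())
    print('plunger',T(V,(.059,0)),'ledge',T(V,(-.052,0)),'pan',T(V,(-.0525,.079)))
E
cat > togo.py <<'E'
# usage: togo.py dispX dispY z : tool-frame shift from measured pose, and yaw to align tool y with dispenser y
import sys
from fit import *
s=sense();R=cv2.Rodrigues(np.array(s["ee_rot"]))[0]
x,y,z=map(float,sys.argv[1:4]);t=np.append(T(V,(x,y)),z)
print('d',(R.T@(t-s["position"])).round(4)); Rd=np.array([[-np.cos(V[2]),-np.sin(V[2]),0],[-np.sin(V[2]),np.cos(V[2]),0],[0,0,-1]]).T
k,sn=np.cos(V[2]),np.sin(V[2]);Rd=np.array([[-k,-sn,0],[-sn,k,0],[0,0,-1]])
print('turn',cv2.Rodrigues(R.T@Rd)[0].ravel().round(4),'pos',s["position"].round(4),'F',s["wrist_force"].round(1),'t',s["time_s"])
E
python3 fit.py; python3 togo.py .059 0 .2
```

```text
[ 0.51650881  0.13723416 -0.41800622] -23.94999238599446
[[0.3, -0.7], [0.0, 0.2], [1.8, -1.3], [-1.0, 0.9], [-4.3, 0.3], [-0.4, -1.7], [0.5, 1.1], [0.9, 1.7], [0.1, -0.6], [0.0, -0.0]]
plunger [0.57042892 0.11328375] ledge [0.468986   0.15834299] pan [0.50059825 0.23074407]
d [-0.4641 -0.1741  0.0308]
turn [-0.0015 -0.     -0.0328] pos [0.2286 0.4722 0.2306] F [-0.9 -0.3 -0.2] t 0.1
```

```bash
python3 -m crank '[{"claw":1,"dx":-0.232,"dy":-0.087,"dz":0.01,"az":-0.033},{"claw":1,"dx":-0.464,"dy":-0.174,"dz":0.031,"az":-0.033},{"claw":1,"dx":-0.464,"dy":-0.174,"dz":0.031,"az":-0.033},{"claw":1,"dx":-0.464,"dy":-0.174,"dz":0.031,"az":-0.033},{"claw":1,"dx":-0.464,"dy":-0.174,"dz":0.031,"az":-0.033},{"claw":1,"dx":-0.464,"dy":-0.174,"dz":0.031,"az":-0.033},{"claw":1,"dx":-0.464,"dy":-0.174,"dz":0.031,"az":-0.033},{"claw":1,"dx":-0.464,"dy":-0.174,"dz":0.031,"az":-0.033},{"claw":1,"dx":-0.464,"dy":-0.174,"dz":0.031,"az":-0.033},{"claw":1,"dx":-0.464,"dy":-0.174,"dz":0.031,"az":-0.033},{"claw":1,"dx":-0.464,"dy":-0.174,"dz":0.031,"az":-0.033},{"claw":1,"dx":-0.464,"dy":-0.174,"dz":0.031,"az":-0.033}]'; python3 togo.py .059 0 .12; python3 -c "
from h import *
c=calibration('wrist');shot('wrist','w1.png')
from fit import T,V
print(proj(c,[*T(V,(.059,0)),.112]))"
```

```text
d [-0.4641 -0.174   0.1108]
turn [-0.0015 -0.     -0.0328] pos [0.2286 0.4722 0.2306] F [-0.9 -0.3 -0.2] t 0.1
[198.93922184 509.40335497]invalid input at $[0]: expected keys claw, dx, dy, dz, ax, ay, az
```

View pics/w1.png

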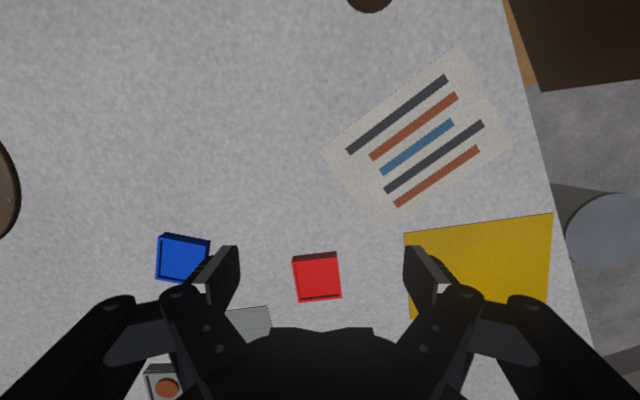

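The move was refused because every row needs all the keys. The wrist view is still from the start pose: both fingers are open and the used pan is at the lower left (165,385). I'll resend the move with full rows.

```bash
python3 -m crank '[{"claw":1,"dx":-0.464,"dy":-0.174,"dz":0.031,"ax":0,"ay":0,"az":-0.033},{"claw":1,"dx":-0.464,"dy":-0.174,"dz":0.031,"ax":0,"ay":0,"az":-0.033},{"claw":1,"dx":-0.464,"dy":-0.174,"dz":0.031,"ax":0,"ay":0,"az":-0.033},{"claw":1,"dx":-0.464,"dy":-0.174,"dz":0.031,"ax":0,"ay":0,"az":-0.033},{"claw":1,"dx":-0.464,"dy":-0.174,"dz":0.031,"ax":0,"ay":0,"az":-0.033},{"claw":1,"dx":-0.464,"dy":-0.174,"dz":0.031,"ax":0,"ay":0,"az":-0.033},{"claw":1,"dx":-0.464,"dy":-0.174,"dz":0.031,"ax":0,"ay":0,"az":-0.033},{"claw":1,"dx":-0.464,"dy":-0.174,"dz":0.031,"ax":0,"ay":0,"az":-0.033},{"claw":1,"dx":-0.464,"dy":-0.174,"dz":0.031,"ax":0,"ay":0,"az":-0.033},{"claw":1,"dx":-0.464,"dy":-0.174,"dz":0.031,"ax":0,"ay":0,"az":-0.033},{"claw":1,"dx":-0.464,"dy":-0.174,"dz":0.031,"ax":0,"ay":0,"az":-0.033},{"claw":1,"dx":-0.464,"dy":-0.174,"dz":0.031,"ax":0,"ay":0,"az":-0.033}]'; python3 togo.py .059 0 .12; python3 -c "
from h import *
c=calibration('wrist');shot('wrist','w2.png')
from fit import T,V
print(proj(c,[*T(V,(.059,0)),.112]))"
```

```text
time_s: 1.65
position: [0.57, 0.1149, 0.2008]
ee_rot: [0.648, 3.073, 0.0]
wrist_force: [0.6, -0.1, -0.4]
opening: 0.0
grip_force: 0.0
d [-0.001  -0.0013  0.0808]
turn [0.0004 0.0004 0.0021] pos [0.57   0.1149 0.2008] F [ 0.6 -0.1 -0.4] t 1.65
[319.6405726 204.7990685]
```

View pics/w2.png

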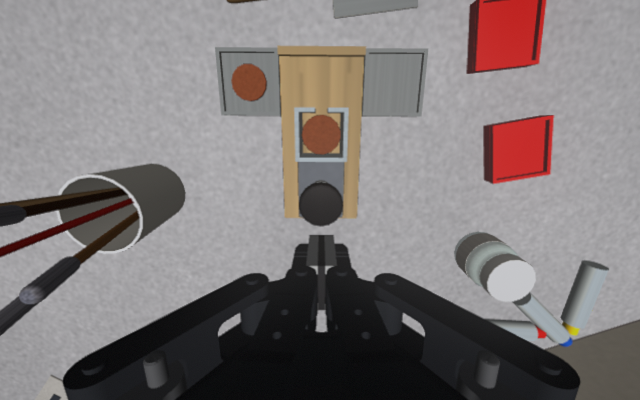

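The cap is at (321,204), against a prediction of (320,205), so the fit is good. Pressing slowly.

```bash
python3 -m crank '[{"claw":1,"dx":-0.001,"dy":-0.001,"dz":0.05,"ax":0,"ay":0,"az":0},{"claw":1,"dx":-0.001,"dy":-0.001,"dz":0.08,"ax":0,"ay":0,"az":0},{"claw":1,"dx":-0.001,"dy":-0.001,"dz":0.088,"ax":0,"ay":0,"az":0},{"claw":1,"dx":-0.001,"dy":-0.001,"dz":0.092,"ax":0,"ay":0,"az":0},{"claw":1,"dx":-0.001,"dy":-0.001,"dz":0.096,"ax":0,"ay":0,"az":0},{"claw":1,"dx":-0.001,"dy":-0.001,"dz":0.1,"ax":0,"ay":0,"az":0},{"claw":1,"dx":-0.001,"dy":-0.001,"dz":0.104,"ax":0,"ay":0,"az":0},{"claw":1,"dx":-0.001,"dy":-0.001,"dz":0.108,"ax":0,"ay":0,"az":0},{"claw":1,"dx":-0.001,"dy":-0.001,"dz":0.111,"ax":0,"ay":0,"az":0},{"claw":1,"dx":-0.001,"dy":-0.001,"dz":0.114,"ax":0,"ay":0,"az":0},{"claw":1,"dx":-0.001,"dy":-0.001,"dz":0.116,"ax":0,"ay":0,"az":0},{"claw":1,"dx":-0.001,"dy":-0.001,"dz":0.116,"ax":0,"ay":0,"az":0}]'; python3 togo.py .059 0 .084
```

```text
time_s: 3.2
position: [0.5715, 0.1129, 0.0866]
ee_rot: [0.651, 3.072, 0.002]
wrist_force: [-5.1, 0.5, 7.3]
opening: 0.0002
grip_force: 3.7
d [ 0.0011 -0.      0.0026]
turn [0.0017 0.0015 0.0005] pos [0.5715 0.1129 0.0866] F [-5.1  0.5  7.3] t 3.2
```

```bash
python3 -m crank '[{"claw":1,"dx":0,"dy":0,"dz":0.002,"ax":0,"ay":0,"az":0},{"claw":1,"dx":0,"dy":0,"dz":0.004,"ax":0,"ay":0,"az":0},{"claw":1,"dx":0,"dy":0,"dz":0.005,"ax":0,"ay":0,"az":0},{"claw":1,"dx":0,"dy":0,"dz":0.005,"ax":0,"ay":0,"az":0}]'; python3 togo.py .059 0 .084; python3 -c "
from h import *
c=calibration('top');im=shot('top','t2.png')
from fit import T,V
print(proj(c,[*T(V,(-.052,0)),.038]))
cv2.imwrite('pics/t2z.png',cv2.resize(im[160:285,235:360,::-1],(500,500),interpolation=cv2.INTER_CUBIC))"
```

```text
time_s: 3.7
position: [0.5716, 0.1129, 0.0839]
ee_rot: [0.65, 3.07, 0.003]
wrist_force: [-10.0, -0.9, 20.8]
opening: -0.0001
grip_force: 10.5
d [ 0.0012 -0.0001 -0.0001]
turn [0.0027 0.003  0.0005] pos [0.5716 0.1129 0.0839] F [-10.   -0.9  20.8] t 3.7
[303.16751682 224.98612421]
```

View pics/t2z.png

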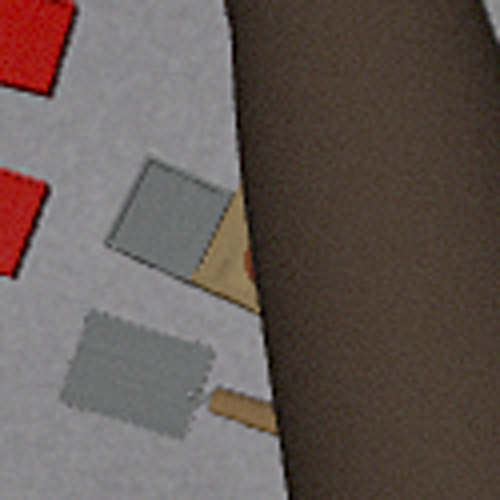

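The forearm covers most of the view, but the edge of the cake shows on the ledge at crop (250,262), and the plunger is at its stop (z 0.084, 21 N). Releasing, then looking from the wrist.

```bash
python3 -m crank '[{"claw":1,"dx":0,"dy":0,"dz":-0.005,"ax":0,"ay":0,"az":0},{"claw":1,"dx":0,"dy":0,"dz":-0.012,"ax":0,"ay":0,"az":0},{"claw":1,"dx":0,"dy":0,"dz":-0.02,"ax":0,"ay":0,"az":0},{"claw":1,"dx":0,"dy":0,"dz":-0.03,"ax":0,"ay":0,"az":0},{"claw":1,"dx":0,"dy":0,"dz":-0.05,"ax":0,"ay":0,"az":0},{"claw":1,"dx":0,"dy":0,"dz":-0.1,"ax":0,"ay":0,"az":0},{"claw":1,"dx":0,"dy":0,"dz":-0.116,"ax":0,"ay":0,"az":0},{"claw":1,"dx":0,"dy":0,"dz":-0.116,"ax":0,"ay":0,"az":0}]'; cat > cake.py <<'E'
from fit import *
import sys
c=calibration('wrist');im=shot('wrist',sys.argv[1])
hsv=cv2.cvtColor(im,cv2.COLOR_RGB2HSV);m=cv2.inRange(hsv,(3,110,60),(14,230,255))
for q in cv2.findContours(m,cv2.RETR_EXTERNAL,cv2.CHAIN_APPROX_NONE)[0]:
    if cv2.contourArea(q)<150: continue
    (u,v),r=cv2.minEnclosingCircle(q);w=[]
    for z in(.03,.038,.054):
        p=plane(c,(u,v),z)[:2]-V[:2];k,s=np.cos(V[2]),np.sin(V[2]);w.append((1e3*np.array([k*p[0]+s*p[1],-s*p[0]+k*p[1]])).round(1).tolist())
    print('px',round(u),round(v),round(r,1),'disp mm at z=.03,.038,.054',w)
E
python3 cake.py w3.png; python3 togo.py -.052 -.045 .15
```

```text
time_s: 4.75
position: [0.5722, 0.1125, 0.1965]
ee_rot: [0.651, 3.07, 0.002]
wrist_force: [0.3, 0.9, 0.0]
opening: -0.0001
grip_force: 0.0
px 322 132 19.1 disp mm at z=.03,.038,.054 [[3.3, 1.0], [3.0, 1.0], [2.4, 0.9]]
px 248 78 19.1 disp mm at z=.03,.038,.054 [[-50.6, -74.6], [-49.6, -72.7], [-47.4, -68.8]]
px 323 76 20.6 disp mm at z=.03,.038,.054 [[-52.2, 1.8], [-51.1, 1.8], [-48.8, 1.7]]
d [ 0.1123 -0.0446  0.0449]
turn [0.0001 0.0005 0.0001] pos [0.5714 0.1124 0.1949] F [ 0.4  0.3 -0.9] t 4.8
```

View pics/w3.png

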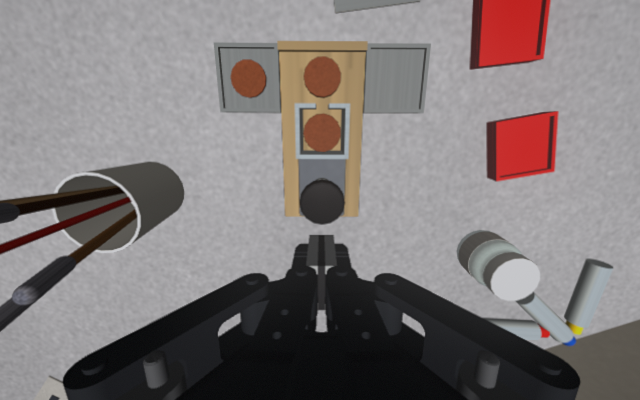

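The cake is out at (323,76), dispenser x −52, y +1 mm. The plunger is up and the next cake has dropped (322,132). Moving to the far side of the cake and down in two stages.

```bash
python3 -m crank '[{"claw":1,"dx":0.056,"dy":-0.024,"dz":0,"ax":0,"ay":0,"az":0},{"claw":1,"dx":0.112,"dy":-0.047,"dz":0,"ax":0,"ay":0,"az":0},{"claw":1,"dx":0.112,"dy":-0.047,"dz":0,"ax":0,"ay":0,"az":0},{"claw":1,"dx":0.112,"dy":-0.047,"dz":0.05,"ax":0,"ay":0,"az":0},{"claw":1,"dx":0.112,"dy":-0.047,"dz":0.1,"ax":0,"ay":0,"az":0},{"claw":1,"dx":0.112,"dy":-0.047,"dz":0.13,"ax":0,"ay":0,"az":0},{"claw":1,"dx":0.112,"dy":-0.047,"dz":0.13,"ax":0,"ay":0,"az":0},{"claw":1,"dx":0.112,"dy":-0.047,"dz":0.13,"ax":0,"ay":0,"az":0}]'; python3 togo.py -.052 -.045 .0265;python3 cake.py w4.png
```

```text
time_s: 5.8
position: [0.4504, 0.115, 0.0659]
ee_rot: [0.652, 3.073, 0.0]
wrist_force: [-0.0, 0.0, -0.3]
opening: 0.0002
grip_force: 0.0
d [0.0007 0.0021 0.0394]
turn [0.0002 0.0004 0.0001] pos [0.4504 0.115  0.0659] F [-0.   0.  -0.3] t 5.8
px 392 226 29.6 disp mm at z=.03,.038,.054 [[-51.4, 2.0], [-54.5, -0.2], [-60.8, -4.6]]
px 279 218 25.4 disp mm at z=.03,.038,.054 [[-56.8, -75.9], [-59.7, -74.6], [-65.4, -72.0]]
```

View pics/w4.png

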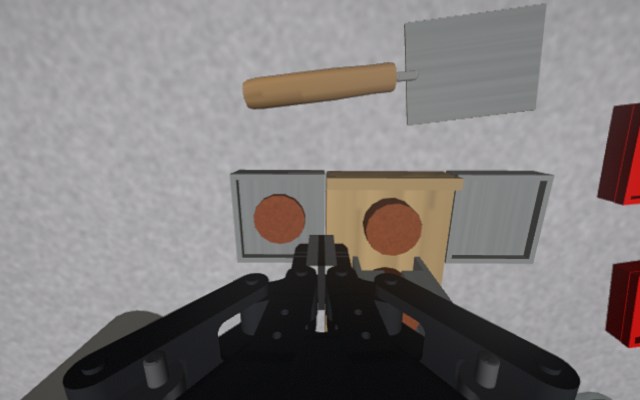

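The fingertip is clear of the cake: cake at (392,226), tip at (321,250). Descending and starting the push.

```bash
python3 -m crank '[{"claw":1,"dx":0.002,"dy":0,"dz":0.02,"ax":0,"ay":0,"az":0},{"claw":1,"dx":0.002,"dy":0,"dz":0.039,"ax":0,"ay":0,"az":0},{"claw":1,"dx":0.002,"dy":0,"dz":0.039,"ax":0,"ay":0,"az":0},{"claw":1,"dx":0.002,"dy":0.006,"dz":0.039,"ax":0,"ay":0,"az":0},{"claw":1,"dx":0.002,"dy":0.012,"dz":0.039,"ax":0,"ay":0,"az":0},{"claw":1,"dx":0.002,"dy":0.018,"dz":0.039,"ax":0,"ay":0,"az":0},{"claw":1,"dx":0.002,"dy":0.024,"dz":0.039,"ax":0,"ay":0,"az":0},{"claw":1,"dx":0.002,"dy":0.03,"dz":0.039,"ax":0,"ay":0,"az":0},{"claw":1,"dx":0.002,"dy":0.036,"dz":0.039,"ax":0,"ay":0,"az":0},{"claw":1,"dx":0.002,"dy":0.042,"dz":0.039,"ax":0,"ay":0,"az":0},{"claw":1,"dx":0.002,"dy":0.042,"dz":0.039,"ax":0,"ay":0,"az":0}]'; python3 togo.py -.053 0 .0265;python3 cake.py w5.png
```

```text
time_s: 7.22
position: [0.4653, 0.1545, 0.0266]
ee_rot: [0.651, 3.073, 0.0]
wrist_force: [-0.0, -1.0, 2.1]
opening: -0.0001
grip_force: 1.0
d [-0.0009  0.005   0.0001]
turn [0.0001 0.0005 0.0005] pos [0.4653 0.1545 0.0266] F [-0.  -1.   2.1] t 7.225
px 380 255 36.6 disp mm at z=.03,.038,.054 [[-51.7, 27.8], [-55.8, 25.9], [-64.1, 22.1]]
px 199 243 32.6 disp mm at z=.03,.038,.054 [[-59.2, -71.7], [-62.9, -67.8], [-70.3, -60.1]]
```

View pics/w5.png

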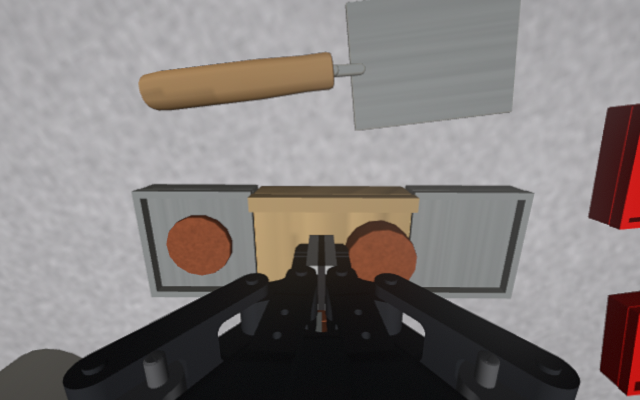

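The cake is sliding well and sits at y ≈ +27 mm with the fingertip at −5 mm, so the offset is about 32 mm. Pushing on to about y = +46.

```bash
python3 -m crank '[{"claw":1,"dx":0,"dy":0.005,"dz":0,"ax":0,"ay":0,"az":0},{"claw":1,"dx":0,"dy":0.01,"dz":0,"ax":0,"ay":0,"az":0},{"claw":1,"dx":0,"dy":0.015,"dz":0,"ax":0,"ay":0,"az":0},{"claw":1,"dx":0,"dy":0.02,"dz":0,"ax":0,"ay":0,"az":0},{"claw":1,"dx":0,"dy":0.025,"dz":0,"ax":0,"ay":0,"az":0},{"claw":1,"dx":0,"dy":0.03,"dz":0,"ax":0,"ay":0,"az":0},{"claw":1,"dx":0,"dy":0.035,"dz":0,"ax":0,"ay":0,"az":0},{"claw":1,"dx":0,"dy":0.04,"dz":0,"ax":0,"ay":0,"az":0},{"claw":1,"dx":0,"dy":0.044,"dz":0,"ax":0,"ay":0,"az":0},{"claw":1,"dx":0,"dy":0.048,"dz":0,"ax":0,"ay":0,"az":0},{"claw":1,"dx":0,"dy":0.05,"dz":0,"ax":0,"ay":0,"az":0},{"claw":1,"dx":0,"dy":0.05,"dz":0,"ax":0,"ay":0,"az":0}]'; python3 togo.py -.053 0 .0265;python3 cake.py w6.png
```

```text
time_s: 8.78
position: [0.4851, 0.1999, 0.0263]
ee_rot: [-0.651, -3.073, 0.0]
wrist_force: [-0.5, -0.5, -0.1]
opening: -0.0002
grip_force: 0.0
d [-0.0011 -0.0445 -0.0002]
turn [-0.0001 -0.      0.0003] pos [0.4851 0.1999 0.0263] F [-0.5 -0.5 -0.1] t 8.775
px 375 253 34.3 disp mm at z=.03,.038,.054 [[-53.6, 74.5], [-57.7, 72.8], [-65.8, 69.4]]
px 113 247 34.2 disp mm at z=.03,.038,.054 [[-57.2, -69.1], [-61.0, -62.5], [-68.7, -49.4]]
```

View pics/w6.png

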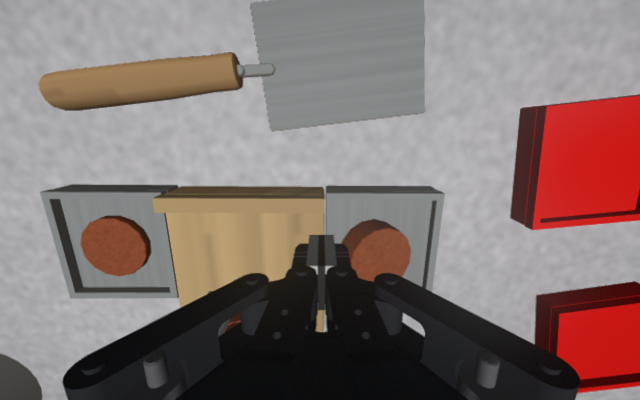

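The cake now looks to be in the pan at (375,253): its image shrank and there is no contact force. Backing off, rising and checking.

```bash
python3 -m crank '[{"claw":1,"dx":0,"dy":-0.01,"dz":0,"ax":0,"ay":0,"az":0},{"claw":1,"dx":0,"dy":-0.02,"dz":0,"ax":0,"ay":0,"az":0},{"claw":1,"dx":0,"dy":-0.02,"dz":-0.05,"ax":0,"ay":0,"az":0},{"claw":1,"dx":0,"dy":-0.02,"dz":-0.11,"ax":0,"ay":0,"az":0},{"claw":1,"dx":-0.05,"dy":0,"dz":-0.16,"ax":0,"ay":0,"az":0},{"claw":1,"dx":-0.1,"dy":0.03,"dz":-0.17,"ax":0,"ay":0,"az":0},{"claw":1,"dx":-0.1,"dy":0.03,"dz":-0.17,"ax":0,"ay":0,"az":0},{"claw":1,"dx":-0.1,"dy":0.03,"dz":-0.17,"ax":0,"ay":0,"az":0}]'; python3 cake.py w7.png; python3 togo.py 0 0 .2; python3 -c "
from h import *
a=cv2.imread('pics/w7.png');b=shot('scene','s7.png')[:,:,::-1]
cv2.imwrite('pics/m7.png',cv2.resize(np.hstack([a[0:240,150:550],cv2.resize(b[160:260,270:400],(312,240),interpolation=cv2.INTER_CUBIC)]),None,fx=1.1,fy=1.1))"
```

```text
time_s: 9.82
position: [0.5883, 0.186, 0.1954]
ee_rot: [-0.652, -3.071, 0.001]
wrist_force: [-0.5, -0.5, -0.0]
opening: 0.0002
grip_force: 0.0
px 251 147 19.5 disp mm at z=.03,.038,.054 [[3.7, -4.0], [3.0, -1.9], [1.6, 2.1]]
px 182 94 19.3 disp mm at z=.03,.038,.054 [[-51.2, -72.1], [-50.5, -68.3], [-49.1, -60.7]]
px 319 93 18.6 disp mm at z=.03,.038,.054 [[-51.9, 70.8], [-51.2, 70.9], [-49.7, 71.1]]
d [ 0.0452 -0.0734 -0.0043]
turn [-0.0013 -0.0015 -0.0002] pos [0.5876 0.186  0.1955] F [-0.8 -0.1  0.6] t 9.875
```

View pics/m7.png

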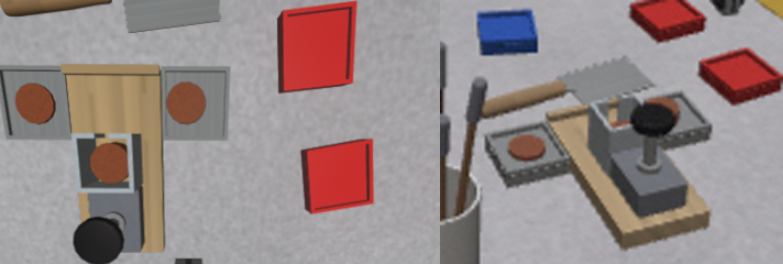

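```bash
python3 - <<'E'
from h import *
im=cv2.imread('pics/w7.png');h=cv2.cvtColor(im,cv2.COLOR_BGR2HSV);m=cv2.inRange(h,(3,110,40),(14,230,255))
for q in cv2.findContours(m,cv2.RETR_EXTERNAL,cv2.CHAIN_APPROX_NONE)[0]:
    if cv2.contourArea(q)>150: print(cv2.fitEllipse(q),cv2.boundingRect(q))
cv2.imwrite('pics/w7z.png',cv2.resize(im[50:140,140:380],None,fx=3.3,fy=3.3,interpolation=cv2.INTER_CUBIC))
E
```

```text
((27.145694732666016, 250.8768310546875), (12.989006042480469, 75.50193786621094), 59.645626068115234) (0, 228, 60, 46)
((249.54750061035156, 147.5496368408203), (34.68262481689453, 37.98310089111328), 178.1475372314453) (232, 129, 34, 38)
((181.52096557617188, 93.5906753540039), (32.16196823120117, 37.99025344848633), 138.49339294433594) (164, 76, 36, 36)
((318.7445983886719, 93.05641174316406), (33.49916458129883, 36.57161331176758), 178.91567993164062) (302, 75, 34, 37)
```

View pics/w7z.png

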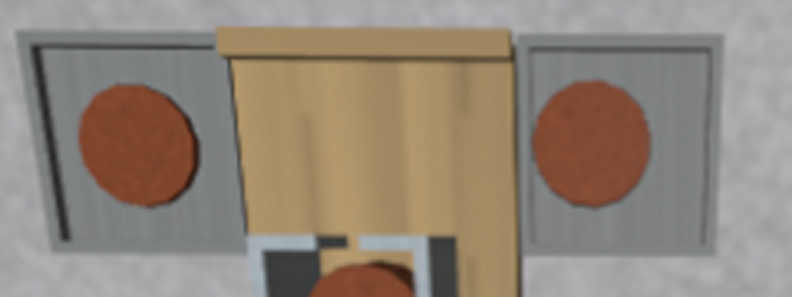

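The cake sits at the ledge-side edge of the pan, about 9 mm off centre. Its edge might still be on the rim, so I'll nudge it a few millimetres further.

```bash
python3 togo.py -.052 .022 .0245
```

```text
d [ 0.0966 -0.0512  0.1715]
turn [-0.0011 -0.0014  0.0001] pos [0.5873 0.1861 0.1958] F [ 0.7 -0.7 -0.1] t 9.925
```

```bash
python3 -m crank '[{"claw":1,"dx":0.05,"dy":-0.025,"dz":0,"ax":0,"ay":0,"az":0},{"claw":1,"dx":0.097,"dy":-0.051,"dz":0,"ax":0,"ay":0,"az":0},{"claw":1,"dx":0.097,"dy":-0.051,"dz":0,"ax":0,"ay":0,"az":0},{"claw":1,"dx":0.097,"dy":-0.051,"dz":0.06,"ax":0,"ay":0,"az":0},{"claw":1,"dx":0.097,"dy":-0.051,"dz":0.12,"ax":0,"ay":0,"az":0},{"claw":1,"dx":0.097,"dy":-0.051,"dz":0.16,"ax":0,"ay":0,"az":0},{"claw":1,"dx":0.097,"dy":-0.051,"dz":0.17,"ax":0,"ay":0,"az":0},{"claw":1,"dx":0.097,"dy":-0.051,"dz":0.17,"ax":0,"ay":0,"az":0}]';python3 togo.py -.052 .050 .025
```

```text
time_s: 10.92
position: [0.4795, 0.1794, 0.0268]
ee_rot: [0.651, 3.073, 0.0]
wrist_force: [0.9, 0.3, -0.2]
opening: -0.0001
grip_force: 0.0
d [0.001  0.0265 0.0018]
turn [0.0001 0.0001 0.0002] pos [0.4795 0.1794 0.0268] F [ 0.9  0.3 -0.2] t 10.925
```

```bash
python3 -m crank '[{"claw":1,"dx":0.001,"dy":0.006,"dz":0.0018,"ax":0,"ay":0,"az":0},{"claw":1,"dx":0.001,"dy":0.012,"dz":0.0018,"ax":0,"ay":0,"az":0},{"claw":1,"dx":0.001,"dy":0.016,"dz":0.0018,"ax":0,"ay":0,"az":0},{"claw":1,"dx":0.001,"dy":0.02,"dz":0.0018,"ax":0,"ay":0,"az":0},{"claw":1,"dx":0.001,"dy":0.023,"dz":0.0018,"ax":0,"ay":0,"az":0},{"claw":1,"dx":0.001,"dy":0.026,"dz":0.0018,"ax":0,"ay":0,"az":0},{"claw":1,"dx":0.001,"dy":0.029,"dz":0.0018,"ax":0,"ay":0,"az":0},{"claw":1,"dx":0.001,"dy":0.029,"dz":0.0018,"ax":0,"ay":0,"az":0}]';python3 togo.py -.052 .050 .025; python3 -m crank '[{"claw":1,"dx":0,"dy":-0.01,"dz":0,"ax":0,"ay":0,"az":0},{"claw":1,"dx":0,"dy":-0.02,"dz":0,"ax":0,"ay":0,"az":0},{"claw":1,"dx":0,"dy":-0.02,"dz":-0.05,"ax":0,"ay":0,"az":0},{"claw":1,"dx":0,"dy":-0.02,"dz":-0.11,"ax":0,"ay":0,"az":0},{"claw":1,"dx":-0.05,"dy":0,"dz":-0.16,"ax":0,"ay":0,"az":0},{"claw":1,"dx":-0.1,"dy":0.03,"dz":-0.17,"ax":0,"ay":0,"az":0},{"claw":1,"dx":-0.1,"dy":0.03,"dz":-0.17,"ax":0,"ay":0,"az":0},{"claw":1,"dx":-0.1,"dy":0.03,"dz":-0.17,"ax":0,"ay":0,"az":0}]' ; python3 cake.py w8.png; python3 - <<'E'
from h import *
im=cv2.imread('pics/w8.png')
cv2.imwrite('pics/w8z.png',cv2.resize(im[50:240,140:380],None,fx=3.1,fy=3.1,interpolation=cv2.INTER_CUBIC))
E
```

```text
time_s: 11.92
position: [0.4903, 0.2065, 0.0244]
ee_rot: [0.651, 3.073, 0.0]
wrist_force: [-0.3, 0.5, -0.1]
opening: -0.0001
grip_force: 0.0
d [-0.     -0.0027 -0.0006]
turn [ 0.0001 -0.      0.0003] pos [0.4903 0.2065 0.0244] F [-0.3  0.5 -0.1] t 11.925
time_s: 12.92
position: [0.5933, 0.1924, 0.1935]
ee_rot: [-0.652, -3.071, 0.002]
wrist_force: [-0.9, -0.4, -0.6]
opening: 0.0001
grip_force: 0.0
px 242 146 19.7 disp mm at z=.03,.038,.054 [[3.9, -4.8], [3.3, -2.5], [1.9, 2.0]]
px 173 91 19.5 disp mm at z=.03,.038,.054 [[-51.2, -71.5], [-50.4, -67.5], [-48.9, -59.4]]
px 318 91 18.7 disp mm at z=.03,.038,.054 [[-51.7, 78.4], [-50.9, 78.5], [-49.3, 78.7]]
```

View pics/w8z.png

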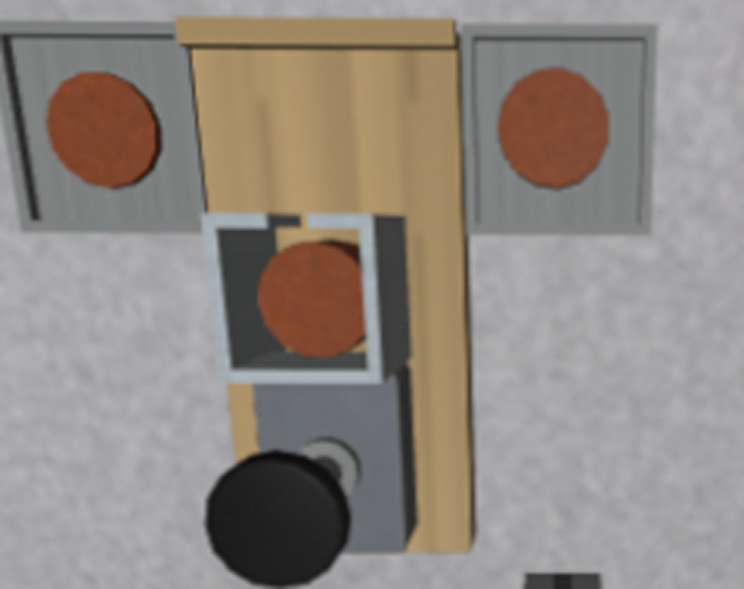

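The cake (crop 554,128) is now centred in the empty pan at y ≈ 78.5 mm, well clear of every wall, so it lies on the floor. The plunger is up, the magazine cakes are in place and the arm is free. Handing in.

```bash
python3 -c "
from workcell import job_done
print(job_done())"
```

```text
the job is handed in; nothing more can be done
None
```

I pressed the plunger once and nudged the cake along the ledge into the empty pan; the last image shows it centred there, the plunger up and the other two cakes in the magazine. The job is handed in, but it returned no verdict.

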